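Release a lithium cell and hold it up with the tongs

TASK

Press the dispenser's aluminium pedal down to its stop so that the gate lets the small lithium cell roll out to the end of the chute. Then take up the black plastic tongs, close their jaws on the cell and lift it at least 10 cm above where it lay at the chute's end; the bare gripper must not touch the cell, it must not fall on the shelf, and the drive, the dish of screws and the spudger stay where they are. The program finishes while the gripper still holds the tongs, steady, with the lifted cell in their jaws: nothing is put down.

Things in the scene. Friction and masses are not known exactly. Their poses are not given: they have to be found in the camera images.
- dispenser: Fixed grey plastic cell dispenser, 70 mm tall; origin on the underside of its 8 mm base plate, which spans own x -45..45, y -95..125 mm. Pedal at its +y end. A chute (sides 35.5 mm wide over all, top z 52) slopes down 8 degrees towards -y. The sides end at y = -55; only a 16 mm wide tongue goes on to y = -87, with an upright lip (16 mm wide, top z 40) that stops the cell.
- rest (a point): Where the cell's centre comes to rest against the lip: dispenser point (0, -75, 37.9) mm, same axes. The cell then overhangs the tongue 5.5 mm at each end, with free space beside it and down to the base plate: tong jaws can come down over its two ends from above, the tongs lying along dispenser y, hinge end towards -y.
- pedal (a joint): Rocker of the dispenser, rad: 0 = up (as its spring keeps it), 0.36 = at its stop, gate lifted clear. Hinge along dispenser x at own (0, 30, 58) mm. About 2.5 N at the pad starts it, 8 N holds it at the stop; springs back when let go. Keep it down half a second so that the cell rolls out.
- pedal_pad (a point): Middle of the top face of the pedal's aluminium pad, 42 x 45 mm, 65 mm from the hinge, 61 mm above the shelf when up; goes down 23 mm to the stop.
- cell: Cylindrical white lithium cell with steel end caps, diameter 15.6 mm, length 27 mm, about 12 g. Origin at its centre, own x along its length. It starts in the chute behind the gate, lying along dispenser x, and rolls to point rest when the pedal is pressed, still lying along dispenser x.
- tongs: Loose black plastic spring tongs, 180 mm long, about 85 g, standing on the edges of their 26 mm high arms; the arms swing level. Origin on the underside, midway between the finger rests, about at the centre of mass. Own x runs from the hinge end (x = -85 mm) to the jaws (faces centred at x = 80, 18 mm long, ending at 89). The frame is fixed to the left (+y) arm.
- tongs_grip (a point): Middle of the tongs 13 mm above the origin, same axes, between two flat rubber finger rests (40 mm long, full arm height). Pinch them along own y: outside width 45 to 48 mm open, 41 mm with jaws 42 mm apart, 33 mm (rests parallel) on the cell. Pinched evenly, the jaws close about the gripper's middle plane, 81 mm ahead of the pinch.
- tongs_arm (a joint): Closing angle of the tongs, rad: 0 = fully open (jaws 50 mm apart), 0.14 = jaws 27 mm apart (on the cell's ends), 0.29 = shut. The spring pushes the rests apart with 4 N (open) to 8 N (on the cell), so part-closed tongs can be carried by the pinch; pinching with 40 N puts about 16 N on the cell.
- jaw_left (a point): Middle of the left jaw's inner rubber face, 13 mm above the underside of the tongs.
- jaw_right (a point): Middle of the right jaw's inner rubber face, 13 mm above the underside of the tongs.
- drive: Loose black drive lying flat, 115 x 78 x 15 mm, origin centre of underside. Leave alone.
- dish: Round white ceramic dish of screws, 90 mm across, 30 mm high, origin centre of underside. Leave alone.
- spudger: Blue plastic spudger, a flat bar 148 x 15 x 6 mm lying along own x, origin on its underside. Leave alone.
There are look-alikes about, which are no part of the job. Of the things shaped like the dispenser, the grey one is meant.

How it is judged:
By the outcome, as a careful person would: the job done as asked, in the order asked, and still so for the second after the job is handed in, while the arm keeps its last pose, push and grip.
It also fails if it takes over 58 s, if anything falls off the work surface, if the arm or the gripper's body presses on something with over 40 N, if the wrist force passes 120 N, or if a joint passes its speed limit or range.

ROBOT

A 6-joint arm with a two-finger parallel gripper is mounted at the origin on the work surface. World frame = base frame: x ahead of the robot, y to its left, z up, the work surface at z = 0. Lengths are in m, angles in rad, forces in N, time in s.
With the tool pointing down it reaches from about 0.375 to 0.975 m from the base axis. Payload 3.8 kg.
Tool frame: the origin (TCP) lies midway between the tips of the shut fingers; the grasp point (between the pads) lies 19 mm behind it; z points along the fingers, y is the line along which they close (so a half turn about z gives the same grasp; the last joint's range is limited). The gripper opens to 88 mm and grips with 3 to 60 N. Pads are 18 mm wide; open, the fingers measure 123 mm over their backs; the gripper's body (75 mm by 187 mm) begins 45 mm behind the grasp point.
Start: joints at [1.197, 0.264, 1.604, -0, 1.274, -0.037], TCP at [0.223, 0.637, 0.207] pointing down, gripper open.
Joint ranges: [-2.63, 2.63], [-0.94, 2.18], [0.31, 2.57], [-1.31, 4.45], [0, 2.66], [-2.55, 2.55]. Speed limits (rad/s): [2.57, 2.57, 3.14, 3.14, 3.14, 3.14].

INTERFACE

Orientations are given as a unit quaternion [x, y, z, w].
In Python, from cell import status, viewer, workorder gives the robot as it stands.
- The arm moves only by the tool apply_moves, never from a script. Its argument "deltas" is a list of rows, each an object of numbers: "grip": the closure, from 0 (fully open) to 1 (shut); "dx", "dy", "dz": the shift along the tool's x, y, z in mm; "spin": the turn about the tool's z in degrees. In form: [{"grip": .., "dx": .., "dy": .., "dz": .., "spin": ..}, ...]. A call has 1 to 8 rows; each row shifts and turns the commanded pose from where the row before left it, along the tool's axes as they then stand; what a row does not reach is not made up. A row lasts 1/12 s, in which the tool goes at most 41.7 mm and 7.16 degrees, less where a joint would pass 70% of its speed; a pose out of reach is approached as far as the arm can. A call with a gripper value outside its range is refused whole. The fingers move at their own pace and stop on an object; "grip_force" is the grip in N (left out, the last holds). Time passes only in rows, so rows that do not move let the fingers close. It gives the time, the measured TCP pose, the force, the opening and the grip force at its end, in the units of the state.
- status.get_state(): the state, without advancing time (a new reading comes with each control period).
- viewer.capture(name): name is "side" or "top" or "wrist"; returns (picture, depth): 400x640x3 uint8, red, green, blue; 400x640 float32, m along the optical axis (not along the pixel's ray), 0 where there is no reading.
- viewer.camera_info(name): a dict with "mtx" (3x3 intrinsics, pixels), "T" (4x4, takes a point from camera to world coordinates). Camera axes: x right, y up, looking along -z (the intrinsics and any distortion apply to the point x, -y, -z); pixel columns grow to the right and rows downward; lengths in m; the calibration is good to about 2 mm. A picture is of the moment at which its call begins: read the wrist's pose just before it. camera_info takes no time and is no camera call; for the wrist camera it gives the pose at the moment of the call.
- workorder.finish_job(): hands the job in; it is judged then, once.
The state is a dict: "time": time; "q": joint angles; "dq": joint speeds; "effort": joint torques, N m; "tcp_pos": TCP position; "ee_rot": TCP orientation; "ft_force": force on the tool from outside, world axes, zero at the start; "moment": the same for the moment, N m; "grip_width": finger opening in m; "grasp_force": force on a finger pad.
Only numpy, scipy, OpenCV 4.12 (cv2) and the standard library are available. Lean on these libraries where they do the work, as an engineer would, in place of code of your own. Each camera call takes 0.05 s, during which the arm holds its last target. There are 200 camera calls.

## Working session

There is one attempt and no reset: what is moved stays moved. The work goes in short steps, Python scripts to look and compute and a tool call to move; the robot and the scene stay as the last step left them, time stands still between calls to the robot, and variables do not carry over. Pictures are saved under pics/ and viewed, at most 13 in all, crops included, and the job is handed in when it is done.

Besides the shell and the picture viewer there is one more tool, called after "Call:" as a command line: name --argument value ..., lists and objects as JSON in quotes. apply_moves: Moves the arm, as the interface text tells. Its arguments: {"type":"object","properties":{"deltas":{"type":"array"},"grip_force":{"type":"number"}},"required":["deltas"]}

```bash
mkdir -p pics
cat > h.py <<'E'
import numpy as np, cv2
from cell import status, viewer, workorder
def cap(n):
    i=viewer.camera_info(n); p,d=viewer.capture(n)
    np.savez(f'{n}.npz',p=p,d=d,m=i['mtx'],T=i['T'],dist=np.array(i.get('dist',[0]),float)); return p,d,i
def load(n): return np.load(f'{n}.npz')
def cloud(n):
    f=load(n); d=f['d']; m=f['m']; v,u=np.mgrid[:400,:640]
    X=np.stack([(u-m[0,2])/m[0,0]*d,-(v-m[1,2])/m[1,1]*d,-d],-1)
    W=X@f['T'][:3,:3].T+f['T'][:3,3]; W[d==0]=np.nan; return W
def proj(n,P):
    f=load(n); P=np.atleast_2d(P); c=(P-f['T'][:3,3])@f['T'][:3,:3]; m=f['m']
    return np.stack([m[0,0]*c[:,0]/-c[:,2]+m[0,2], m[1,1]*c[:,1]/c[:,2]+m[1,2]],-1)
def save(n,fn,box=None,s=1):
    p=load(n)['p'][:,:,::-1]
    if box: p=p[box[1]:box[3],box[0]:box[2]]
    cv2.imwrite(f'pics/{fn}.png',cv2.resize(p,None,fx=s,fy=s,interpolation=cv2.INTER_CUBIC))
E
python3 - <<'E'
from h import *
for n in ['top','side']:
    p,d,i=cap(n); print(n,{k:(np.round(v,3).tolist() if not isinstance(v,str) else v) for k,v in i.items()}); save(n,n+'1',None,1.25)
print(status.get_state())
E
```

```text
top {'mtx': [[417.688, 0.0, 323.819], [0.0, 417.688, 201.818], [0.0, 0.0, 1.0]], 'T': [[-0.028, 0.995, -0.101, 0.396], [-0.999, -0.031, -0.027, -0.067], [-0.03, 0.1, 0.995, 1.169], [0.0, 0.0, 0.0, 1.0]]}
side {'mtx': [[387.514, 0.0, 326.54], [0.0, 387.514, 199.789], [0.0, 0.0, 1.0]], 'T': [[-0.966, 0.197, -0.166, 0.315], [-0.258, -0.725, 0.639, 0.648], [0.006, 0.66, 0.751, 0.892], [0.0, 0.0, 0.0, 1.0]]}
{'time': 0.1, 'q': array([ 1.19711087e+00,  2.64667028e-01,  1.60523458e+00, -1.56647973e-05,
        1.27369726e+00, -3.69143171e-02]), 'dq': array([-0.00076722, -0.00253842, -0.00215212,  0.00061363, -0.00025689,
       -0.00084056]), 'effort': array([-7.35629328e-04, -5.03626227e+01, -3.58070362e+01,  7.29691191e-02,
        2.34635978e-02, -4.31285548e-05]), 'tcp_pos': array([0.22280661, 0.63642077, 0.20602138]), 'ee_rot': array([ 1.67588620e-01,  9.85856505e-01, -9.83570505e-04, -1.97164959e-04]), 'ft_force': array([-0.2357181 , -0.56628118, -0.04349245]), 'moment': array([ 0.0454179 , -0.00211724,  0.08231629]), 'grasp_force': 0.0, 'grip_width': 0.08815450362182115}
```

View pics/top1.png

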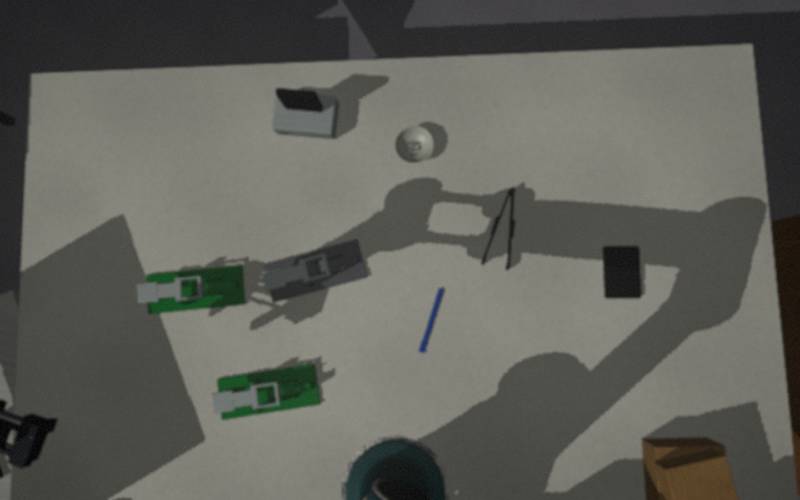

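View pics/side1.png

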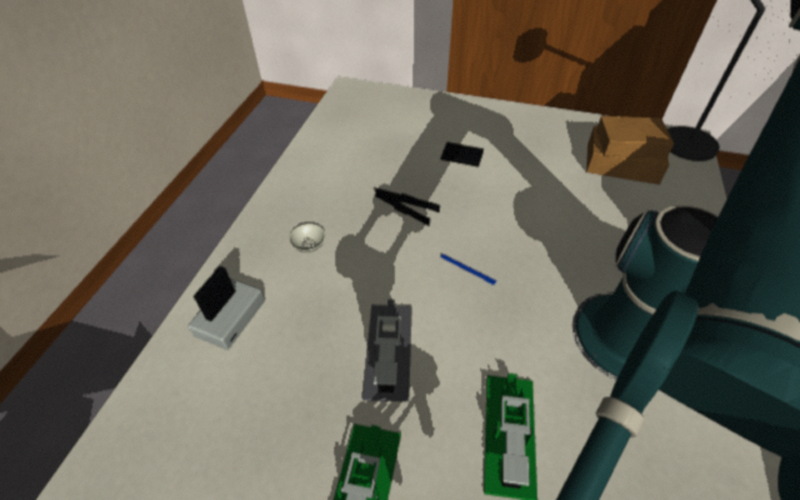

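Top picture (1.25×): grey dispenser at (315,270). Look-alikes are the green ones at (195,290) and (268,390), and the light grey stand at (306,115). The tongs are at (500,230) with their hinge at (512,190). The black drive at (622,272) is no rival. I'll check with close crops and depth.

Run:
```python
from h import *
f=load('top');p=f['p'][:,:,::-1]
a=cv2.resize(cv2.convertScaleAbs(p[180:250,200:310],alpha=1.6),None,fx=5,fy=5,interpolation=cv2.INTER_CUBIC)
b=cv2.resize(cv2.convertScaleAbs(p[140:225,370:430],alpha=1.6),None,fx=4.1,fy=4.1,interpolation=cv2.INTER_CUBIC)[:350]
c=np.zeros((350,800,3),np.uint8);c[:a.shape[0],:550]=a;c[:b.shape[0],552:552+b.shape[1]]=b[:,:248];cv2.imwrite('pics/crop1.png',c)
W=cloud('top')
z=W[:,:,2]; print('table z',np.nanmedian(z[260:300,400:450]),np.nanstd(z[260:300,400:450]))
def rect(x0,y0,x1,y1,zl,zh):
    s=W[y0:y1,x0:x1].reshape(-1,3); s=s[(s[:,2]>zl)&(s[:,2]<zh)]
    r=cv2.minAreaRect((s[:,:2]*1000).astype(np.float32)); print(len(s),np.round(r[0],1),np.round(r[1],1),round(r[2],1),'zmax',s[:,2].max()); return s
for zl in(.003,.006,.02,.04): rect(203,185,300,245,zl,.1)
for zl in(.004,.008,.015): s=rect(375,142,425,222,zl,.06)
# tongs strips
s=rect(375,142,425,222,.012,.06)
o=np.argsort(s[:,0])
for x0 in np.arange(.36,.60,.012):
    t=s[(s[:,0]>=x0)&(s[:,0]<x0+.012)]
    if len(t): print(round(x0+.006,3),np.round(np.sort(t[:,1])*1000).astype(int).tolist())
```

```text
table z -0.0005133252199802651 0.0022914985948437527
2687 [485.6 170.3] [271.  165.9] 88.2 zmax 0.07372654510847454
2153 [482.  174.9] [ 96.8 232.1] 12.5 zmax 0.07372654510847454
993 [480.  168.9] [ 63.4 203.9] 9.9 zmax 0.07372654510847454
796 [480.  168.9] [ 63.4 203.8] 9.8 zmax 0.07372654510847454
412 [ 566.6 -250.7] [135.  224.5] 86.0 zmax 0.03415785697999052
312 [ 562.7 -255.8] [ 60.2 177.9] 74.2 zmax 0.03415785697999052
268 [ 562.7 -255.8] [ 60.2 177.9] 74.2 zmax 0.03415785697999052
289 [ 562.7 -255.8] [ 60.2 177.9] 74.2 zmax 0.03415785697999052
0.474 [-262, -262, -262, -260, -260, -259, -259, -259, -258, -258, -258, -257]
0.486 [-263, -262, -262, -262, -262, -261, -260, -260, -259, -208, -208, -206, -206, -206, -204, -204, -203]
0.498 [-264, -263, -263, -263, -262, -262, -262, -212, -212, -212, -209, -209, -209, -208, -207, -206]
0.51 [-267, -267, -266, -264, -264, -264, -264, -263, -263, -215, -215, -215, -214, -212, -211, -210]
0.522 [-268, -268, -267, -267, -266, -265, -265, -265, -221, -221, -220, -220, -219, -218, -218, -216]
0.534 [-268, -268, -268, -267, -267, -267, -266, -266, -227, -227, -224, -224, -223, -222]
0.546 [-274, -274, -274, -274, -271, -271, -271, -271, -271, -269, -269, -268, -268, -268, -267, -267, -233, -230, -230, -230, -229, -227, -227, -226]
0.558 [-278, -275, -275, -274, -274, -272, -272, -271, -271, -270, -269, -269, -269, -268, -236, -236, -234, -234, -233, -233, -231, -231, -231, -230, -229, -228]
0.57 [-278, -278, -278, -278, -275, -275, -275, -275, -275, -273, -272, -272, -272, -270, -270, -270, -270, -242, -242, -239, -239, -239, -237, -237, -237, -237, -236, -234, -234, -234, -233, -232]
0.582 [-278, -275, -273, -273, -272, -272, -272, -272, -271, -271, -270, -249, -246, -245, -245, -243, -243, -243, -242, -240, -240, -240, -239, -239, -239, -237, -237, -236]
0.594 [-274, -273, -273, -272, -272, -272, -272, -252, -252, -251, -249, -249, -248, -246]
```

View pics/crop1.png

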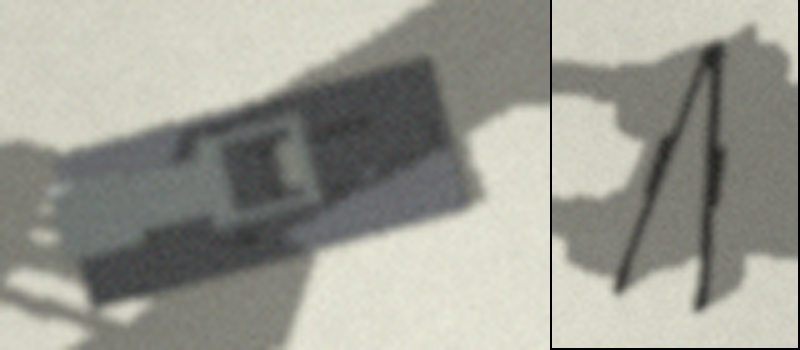

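The crop shows the grey unit: pedal at the left (100,210), white cell behind the gate at (290,165), chute end at the right. The tongs' hinge is at (712,50), their tips at (620,290) and (700,308), and the finger rests at (660,165) and (716,175). Next I fit the poses from these pixels.

```bash
cat >> h.py <<'E'
def ray(n,uv,z):
    f=load(n);m=f['m'];d=np.array([(uv[0]-m[0,2])/m[0,0],-(uv[1]-m[1,2])/m[1,1],-1])@f['T'][:3,:3].T;o=f['T'][:3,3]
    return o+d*(z-o[2])/d[2]
def D(P,pose):  # dispenser mm -> world
    c,s=np.cos(pose[2]),np.sin(pose[2]);P=np.atleast_2d(P)/1000.
    return np.c_[pose[0]+c*P[:,0]-s*P[:,1],pose[1]+s*P[:,0]+c*P[:,1],P[:,2]]
E
python3 - <<'E'
from h import *
from scipy.optimize import least_squares
C=lambda u,v:np.array([200+u/5,180+v/5]); T=lambda u,v:np.array([370+(u-552)/4.1,140+v/4.1])
uv=[C(430,55),C(480,203),C(93,303),C(60,152)]
P=np.array([[45,-95,8],[-45,-95,8],[-45,125,8],[45,125,8]])
f=lambda x:(proj('top',D(P,x))-uv).ravel()
r=least_squares(f,[.48,.16,.2]);print('disp',r.x,np.degrees(r.x[2]),'res',r.fun.round(2))
print('rest',D([0,-75,37.9],r.x),'pad',D([0,95,61],r.x))
cg=C(290,165);print('cell px in dispenser frame', ray('top',cg,.05))
for n,q in dict(hinge=(712,50),j1=(620,290),j2=(700,308),r1=(660,165),r2=(716,175)).items(): print(n,ray('top',T(*q),.026).round(4))
# side cam check
print(proj('side',D(P,r.x))*1.25)
W=cloud('top')
c,s=np.cos(r.x[2]),np.sin(r.x[2]);S=W[185:245,203:300].reshape(-1,3);L=np.c_[(S[:,:2]-r.x[:2])@np.array([[c,-s],[s,c]]),S[:,2]]*1000
for y in range(-90,130,10):
    t=L[(abs(L[:,0])<12)&(abs(L[:,1]-y)<5)]; print(y,np.nanmedian(t[:,2]).round(1) if len(t) else 0,end=' ')
t=L[(L[:,2]>45)&(L[:,2]<80)];print('\nhigh x range',np.nanpercentile(t[:,0],[1,50,99]),'y',np.nanpercentile(t[:,1],[1,99]))
E
```

```text
disp [0.48463135 0.14881739 0.23005917] 13.181419721669855 res [ 1.14 -0.91 -0.92  0.44  0.25  0.67 -0.47 -0.23]
rest [[0.50173399 0.07579342 0.0379    ]] pad [[0.46296801 0.24131442 0.061     ]]
cell px in dispenser frame [0.48473115 0.14177589 0.05      ]
hinge [ 0.6427 -0.2756  0.026 ]
j1 [ 0.4823 -0.2069  0.026 ]
j2 [ 0.4687 -0.2593  0.026 ]
r1 [ 0.5655 -0.2372  0.026 ]
r2 [ 0.5576 -0.2742  0.026 ]
[[370.86093056 302.15310163]
 [411.43490416 303.30879952]
 [408.43053653 397.93788707]
 [361.51673323 396.45523977]]
-90 2.2 -80 17.3 -70 28.8 -60 29.6 -50 31.7 -40 33.3 -30 34.3 -20 40.1 -10 53.7 0 50.2 10 42.6 20 9.9 30 10.9 40 60.1 50 60.7 60 59.6 70 59.3 80 59.9 90 60.6 100 59.9 110 60.6 120 60.3 
high x range [-29.16553918   0.62344329  29.76262301] y [-40.75844212 120.87745223]
```

Call:
apply_moves --deltas '[{"grip": 1, "dx": 0, "dy": 0, "dz": 5, "spin": 7.1}, {"grip": 1, "dx": 0, "dy": 0, "dz": 5, "spin": 7.1}, {"grip": 1, "dx": 0, "dy": 0, "dz": 5, "spin": 7.1}, {"grip": 1, "dx": 0, "dy": 0, "dz": 5, "spin": 7.1}, {"grip": 1, "dx": 0, "dy": 0, "dz": 5, "spin": 7.1}, {"grip": 1, "dx": 0, "dy": 0, "dz": 5, "spin": 7.1}, {"grip": 1, "dx": 0, "dy": 0, "dz": 5, "spin": 7.1}, {"grip": 1, "dx": 0, "dy": 0, "dz": 5, "spin": 7.1}]' --grip_force 20

```text
time: 0.77
tcp_pos: [0.2229, 0.6366, 0.1662]
ee_rot: [0.619, 0.786, -0.001, 0.0]
ft_force: [0.0, -0.3, 0.0]
grip_width: 0.0373
grasp_force: 0.0
```

Call:
apply_moves --deltas '[{"grip": 1, "dx": -37, "dy": 12, "dz": 0, "spin": 0}, {"grip": 1, "dx": -37, "dy": 12, "dz": 0, "spin": 0}, {"grip": 1, "dx": -37, "dy": 12, "dz": 0, "spin": 0}, {"grip": 1, "dx": -37, "dy": 12, "dz": 0, "spin": 0}, {"grip": 1, "dx": -37, "dy": 12, "dz": 0, "spin": 0}, {"grip": 1, "dx": -37, "dy": 12, "dz": 0, "spin": 0}, {"grip": 1, "dx": -37, "dy": 12, "dz": 0, "spin": 0}, {"grip": 1, "dx": -37, "dy": 12, "dz": 0, "spin": 0}]'

```text
time: 1.43
tcp_pos: [0.3877, 0.3709, 0.1668]
ee_rot: [0.616, 0.788, -0.0, -0.0]
ft_force: [1.5, 1.1, 0.6]
grip_width: 0.0004
grasp_force: 0.0
```

Call:
apply_moves --deltas '[{"grip": 1, "dx": -36, "dy": 12, "dz": 5, "spin": 0}, {"grip": 1, "dx": -36, "dy": 12, "dz": 10, "spin": 0}, {"grip": 1, "dx": -36, "dy": 12, "dz": 15, "spin": 0}, {"grip": 1, "dx": -35, "dy": 12, "dz": 15, "spin": 0}, {"grip": 1, "dx": 0, "dy": 0, "dz": 20, "spin": 0}, {"grip": 1, "dx": 0, "dy": 0, "dz": 0, "spin": 0}]'

```text
time: 1.93
tcp_pos: [0.4661, 0.2421, 0.0981]
ee_rot: [0.618, 0.786, -0.003, -0.002]
ft_force: [-0.6, 1.0, -0.9]
grip_width: 0.0004
grasp_force: 0.0
```

Call:
apply_moves --deltas '[{"grip": 1, "dx": 0, "dy": -2, "dz": 10, "spin": 0}, {"grip": 1, "dx": 0, "dy": -2, "dz": 10, "spin": 0}, {"grip": 1, "dx": 0, "dy": 0, "dz": 10, "spin": 0}, {"grip": 1, "dx": 0, "dy": 0, "dz": 6, "spin": 0}, {"grip": 1, "dx": 0, "dy": 0, "dz": 4, "spin": 0}, {"grip": 1, "dx": 0, "dy": 0, "dz": 4, "spin": 0}, {"grip": 1, "dx": 0, "dy": 0, "dz": 4, "spin": 0}, {"grip": 1, "dx": 0, "dy": 0, "dz": 4, "spin": 0}]'

```text
time: 2.6
tcp_pos: [0.4647, 0.245, 0.0502]
ee_rot: [0.616, 0.788, 0.0, 0.0]
ft_force: [-0.3, 0.1, -0.2]
grip_width: 0.0003
grasp_force: 0.0
```

Call:
apply_moves --deltas '[{"grip": 1, "dx": 0, "dy": 0, "dz": 2, "spin": 0}, {"grip": 1, "dx": 0, "dy": 0, "dz": 0, "spin": 0}]'

```text
time: 2.77
tcp_pos: [0.4642, 0.2444, 0.0477]
ee_rot: [0.616, 0.788, -0.0, -0.0]
ft_force: [0.7, -0.0, -0.1]
grip_width: 0.0005
grasp_force: 0.0
```

Run:
```python
from h import *
cap('side'); save('side','side2',(250,200,450,400),3)
s=status.get_state(); print(s['tcp_pos'],s['ft_force']); print((proj('side',s['tcp_pos'])-[250,200])*3, (proj('side',[.463,.2413,.061])-[250,200])*3)
```

```text
[0.46434685 0.24449719 0.04803132] [-0.4355744   0.19046811  0.55534406]
[[171.88009452 298.39132811]] [[174.19130983 287.40998415]]
```

View pics/side2.png

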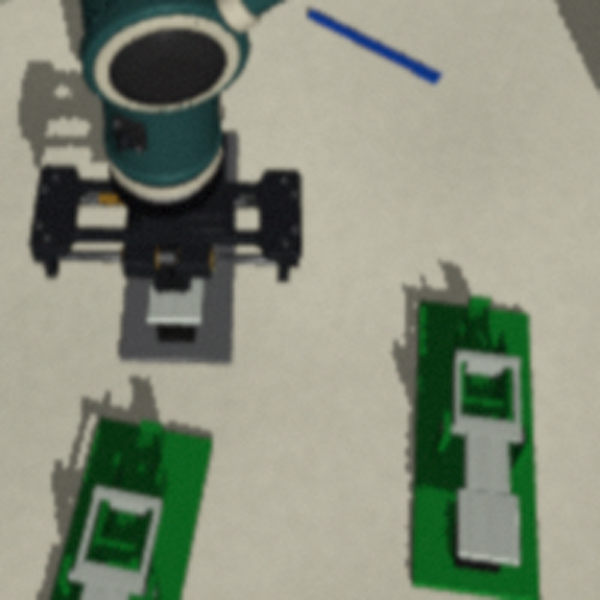

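Run:
```python
from h import *
W=cloud('side'); x=[.48463135,.14881739,.23005917]
c,s=np.cos(x[2]),np.sin(x[2]);
for v in range(290,322,2):
    P=np.nanmedian(W[v,302:314],axis=0); l=(P[:2]-x[:2])@np.array([[c,-s],[s,c]]); print(v,(l*1000).round(1),(P[2]*1000).round(1))
```

```text
290 [  0.7 110. ] 113.4
292 [ -0.2 108.6] 102.7
294 [ -0.4 107.1] 93.5
296 [  1.1 106.6] 82.6
298 [  0.9 101.6] 61.7
300 [  0.5 106.2] 61.6
302 [  0.4 110.7] 61.7
304 [  0.  115.7] 60.6
306 [ -0.3 120.6] 60.9
308 [  1.7 106.1] 20.6
310 [  1.6 111. ] 20.8
312 [  1.5 114.4] 15.9
314 [  1.6 115.7] 8.7
316 [  1.2 121.5] 8.8
318 [  0.7 125.4] 8.5
320 [  0.9 129.6] 4.7
```

Call:
apply_moves --deltas '[{"grip": 1, "dx": 0, "dy": 0, "dz": 2, "spin": 0}, {"grip": 1, "dx": 0, "dy": 0, "dz": 2, "spin": 0}, {"grip": 1, "dx": 0, "dy": 0, "dz": 0, "spin": 0}]'

```text
time: 3.07
tcp_pos: [0.4643, 0.2444, 0.044]
ee_rot: [0.616, 0.787, -0.0, -0.0]
ft_force: [-0.8, -0.6, -0.2]
grip_width: 0.0006
grasp_force: 0.0
```

Run:
```python
from h import *
cap('wrist'); save('wrist','wrist1',None,1.25); print(status.get_state()['tcp_pos'],load('wrist')['T'].round(3),load('wrist')['m'])
cap('side'); W=cloud('side')
for r in range(294,300): print(r,(W[r,304:312]*1000).round()[:, 1:].tolist())
```

```text
[0.46434789 0.24447291 0.04408197] [[ 0.97  -0.233 -0.063  0.448]
 [ 0.241  0.937  0.251  0.308]
 [ 0.    -0.259  0.966  0.221]
 [ 0.     0.     0.     1.   ]] [[351.59910856   0.         318.7240217 ]
 [  0.         351.59910856 201.165258  ]
 [  0.           0.           1.        ]]
294 [[254.0, 91.0], [253.0, 90.0], [254.0, 93.0], [252.0, 90.0], [253.0, 94.0], [252.0, 93.0], [251.0, 92.0], [252.0, 96.0]]
295 [[255.0, 88.0], [254.0, 88.0], [253.0, 87.0], [253.0, 88.0], [252.0, 87.0], [251.0, 86.0], [250.0, 86.0], [253.0, 92.0]]
296 [[255.0, 83.0], [254.0, 82.0], [253.0, 81.0], [253.0, 83.0], [252.0, 82.0], [253.0, 85.0], [252.0, 83.0], [253.0, 87.0]]
297 [[254.0, 76.0], [254.0, 77.0], [254.0, 79.0], [252.0, 77.0], [253.0, 78.0], [252.0, 79.0], [253.0, 82.0], [253.0, 82.0]]
298 [[249.0, 60.0], [248.0, 61.0], [248.0, 62.0], [248.0, 61.0], [246.0, 60.0], [247.0, 63.0], [246.0, 62.0], [245.0, 60.0]]
299 [[252.0, 61.0], [251.0, 61.0], [251.0, 63.0], [250.0, 62.0], [250.0, 62.0], [249.0, 62.0], [248.0, 60.0], [249.0, 64.0]]
```

View pics/wrist1.png

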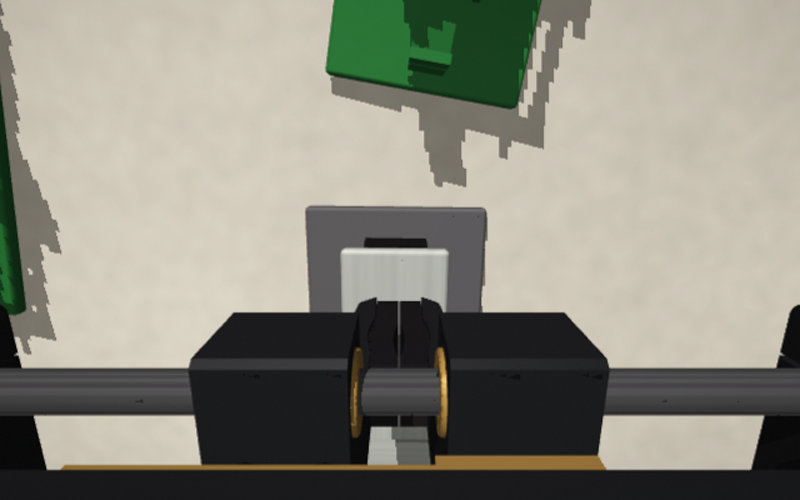

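Run:
```python
from h import *
W=cloud('wrist'); x=[.48463135,.14881739,.23005917]
c,s=np.cos(x[2]),np.sin(x[2])
for col in (300,310,330):
  for v in (175,185,205,215,225,235,240,245,250,255,260,270,280):
    P=W[v,col]; l=(P[:2]-x[:2])@np.array([[c,-s],[s,c]]); print(col,v,(l*1000).round(1),(P[2]*1000).round(1))
```

```text
300 175 [-10.  122.5] 7.3
300 185 [-10.  116.2] 7.3
300 205 [ -7.4 118. ] 59.8
300 215 [ -7.3 113.4] 61.1
300 225 [ -7.3 108.4] 61.0
300 235 [ -7.4 102.8] 59.7
300 240 [ -6.4 107.2] 77.6
300 245 [ -6.2 106.9] 82.7
300 250 [ -6.1 105.3] 84.2
300 255 [ -5.8 106.1] 91.2
300 260 [ -5.6 105.7] 95.0
300 270 [ -5.2 105.2] 102.7
300 280 [ -4.7 105.7] 111.3
310 175 [ -3.9 122.7] 7.9
310 185 [ -3.8 116.4] 8.3
310 205 [ -2.6 118.4] 60.9
310 215 [ -2.5 113.3] 60.6
310 225 [ -2.5 108.6] 61.4
310 235 [ -2.5 102.8] 59.4
310 240 [ -2.4 100.8] 61.0
310 245 [ -2.1 105.5] 79.1
310 250 [ -1.9 105.8] 85.2
310 255 [ -1.8 106.1] 91.0
310 260 [ -1.7 105.9] 95.3
310 270 [ -1.5 105.5] 103.2
310 280 [ -1.3 105.8] 111.3
330 175 [  8.4 122.7] 7.4
330 185 [  8.6 116.3] 6.9
330 205 [  6.9 118.4] 60.5
330 215 [  7.  113.3] 60.0
330 225 [  7.1 108.3] 60.1
330 235 [  7.2 103.3] 60.5
330 240 [  7.3 100.6] 60.3
330 245 [  6.6 105.6] 78.9
330 250 [  6.4 106. ] 85.3
330 255 [  6.2 106.3] 91.1
330 260 [  6.1 106.1] 95.4
330 270 [  5.8 105.8] 103.5
330 280 [  5.6 105.7] 110.9
```

Call:
apply_moves --deltas '[{"grip": 1, "dx": 0, "dy": 0, "dz": 2, "spin": 0}, {"grip": 1, "dx": 0, "dy": 0, "dz": 2, "spin": 0}, {"grip": 1, "dx": 0, "dy": 0, "dz": 0, "spin": 0}]'

```text
time: 3.42
tcp_pos: [0.4641, 0.2444, 0.0398]
ee_rot: [0.616, 0.787, -0.0, -0.0]
ft_force: [-0.5, 0.2, 0.6]
grip_width: 0.0007
grasp_force: 0.0
```

Call:
apply_moves --deltas '[{"grip": 1, "dx": 0, "dy": 0, "dz": 2, "spin": 0}, {"grip": 1, "dx": 0, "dy": 0, "dz": 2, "spin": 0}, {"grip": 1, "dx": 0, "dy": 0, "dz": 0, "spin": 0}]'

```text
time: 3.67
tcp_pos: [0.4641, 0.2444, 0.0357]
ee_rot: [0.616, 0.787, -0.0, -0.0]
ft_force: [-0.1, -0.5, 0.9]
grip_width: 0.0004
grasp_force: 0.0
```

Run:
```python
from h import *
s=status.get_state();print(s['tcp_pos'],s['effort'].round(2))
cap('wrist'); cap('side'); W=cloud('wrist'); x=[.48463135,.14881739,.23005917]
c,s=np.cos(x[2]),np.sin(x[2])
for col in (300,310):
  for v in range(195,275,5):
    P=W[v,col]; l=(P[:2]-x[:2])@np.array([[c,-s],[s,c]]); print(v,(l*1000).round(1)[1],(P[2]*1000).round(1),end='; ')
```

```text
[0.46406336 0.24441044 0.03566971] [-1.000e-02 -3.822e+01 -2.974e+01  6.000e-02 -8.000e-02  0.000e+00]
195 112.9 11.6; 200 111.8 18.8; 205 120.1 59.0; 210 118.0 60.1; 215 115.2 58.6; 220 113.4 60.3; 225 111.1 60.6; 230 108.4 59.8; 235 106.4 61.0; 240 107.2 69.3; 245 107.7 76.2; 250 105.0 75.3; 255 105.9 82.3; 260 105.5 86.3; 265 105.8 91.4; 270 106.0 96.0; 195 113.0 11.5; 200 111.9 18.9; 205 120.4 59.9; 210 118.0 59.6; 215 115.7 60.1; 220 113.7 61.2; 225 111.2 60.7; 230 109.2 61.9; 235 106.4 60.9; 240 104.2 61.5; 245 105.9 71.7; 250 105.4 76.0; 255 106.1 82.7; 260 105.4 85.8; 265 105.9 91.5; 270 105.9 95.6;
```

Call:
apply_moves --deltas '[{"grip": 1, "dx": 0, "dy": 0, "dz": 2, "spin": 0}, {"grip": 1, "dx": 0, "dy": 0, "dz": 2, "spin": 0}, {"grip": 1, "dx": 0, "dy": 0, "dz": 2, "spin": 0}, {"grip": 1, "dx": 0, "dy": 0, "dz": 0, "spin": 0}]'

```text
time: 4.1
tcp_pos: [0.4645, 0.2446, 0.03]
ee_rot: [0.616, 0.787, -0.0, -0.0]
ft_force: [0.5, -0.7, 0.3]
grip_width: 0.0007
grasp_force: 0.3
```

Call:
apply_moves --deltas '[{"grip": 1, "dx": 0, "dy": 0, "dz": 2, "spin": 0}, {"grip": 1, "dx": 0, "dy": 0, "dz": 2, "spin": 0}, {"grip": 1, "dx": 0, "dy": 0, "dz": 0, "spin": 0}]'

```text
time: 4.35
tcp_pos: [0.4646, 0.2447, 0.0262]
ee_rot: [0.616, 0.787, 0.0, 0.0]
ft_force: [-0.1, 0.5, 3.1]
grip_width: 0.0002
grasp_force: 1.8
```

Call:
apply_moves --deltas '[{"grip": 1, "dx": 0, "dy": 0, "dz": 2, "spin": 0}, {"grip": 1, "dx": 0, "dy": 0, "dz": 0, "spin": 0}]'

```text
time: 4.52
tcp_pos: [0.4647, 0.2447, 0.0243]
ee_rot: [0.616, 0.788, 0.0, 0.0]
ft_force: [-0.4, 0.4, 4.3]
grip_width: 0.0004
grasp_force: 2.1
```

Contact came at a TCP reading of 0.0275, but the pad top is at 0.061. So the real fingertips are about 33 mm short of the reported TCP, and I'll allow for that from here on.

Call:
apply_moves --deltas '[{"grip": 1, "dx": 0, "dy": 0, "dz": 3, "spin": 0}, {"grip": 1, "dx": 0, "dy": 0, "dz": 3, "spin": 0}, {"grip": 1, "dx": 0, "dy": 0, "dz": 3, "spin": 0}, {"grip": 1, "dx": 0, "dy": 0, "dz": 3, "spin": 0}, {"grip": 1, "dx": 0, "dy": 0, "dz": 0, "spin": 0}]'

```text
time: 4.93
tcp_pos: [0.4652, 0.2441, 0.0126]
ee_rot: [0.616, 0.788, 0.0, 0.001]
ft_force: [-1.6, -2.7, 8.8]
grip_width: 0.0004
grasp_force: 3.8
```

Call:
apply_moves --deltas '[{"grip": 1, "dx": 0, "dy": 0, "dz": 2, "spin": 0}, {"grip": 1, "dx": 0, "dy": 0, "dz": 1, "spin": 0}, {"grip": 1, "dx": 0, "dy": 0, "dz": 0, "spin": 0}]'

```text
time: 5.18
tcp_pos: [0.4655, 0.2443, 0.0102]
ee_rot: [0.616, 0.788, 0.0, 0.001]
ft_force: [-0.8, -2.8, 10.1]
grip_width: 0.0002
grasp_force: 4.1
```

Call:
apply_moves --deltas '[{"grip": 1, "dx": 0, "dy": 0, "dz": 1, "spin": 0}, {"grip": 1, "dx": 0, "dy": 0, "dz": 1, "spin": 0}, {"grip": 1, "dx": 0, "dy": 0, "dz": 0, "spin": 0}]'

```text
time: 5.43
tcp_pos: [0.4657, 0.2443, 0.009]
ee_rot: [0.616, 0.788, 0.0, 0.001]
ft_force: [-3.1, -4.6, 14.6]
grip_width: 0.0007
grasp_force: 6.1
```

Call:
apply_moves --deltas '[{"grip": 1, "dx": 0, "dy": 0, "dz": 1, "spin": 0}, {"grip": 1, "dx": 0, "dy": 0, "dz": 0, "spin": 0}, {"grip": 1, "dx": 0, "dy": 0, "dz": 0, "spin": 0}, {"grip": 1, "dx": 0, "dy": 0, "dz": 0, "spin": 0}, {"grip": 1, "dx": 0, "dy": 0, "dz": 0, "spin": 0}, {"grip": 1, "dx": 0, "dy": 0, "dz": 0, "spin": 0}, {"grip": 1, "dx": 0, "dy": 0, "dz": 0, "spin": 0}, {"grip": 1, "dx": 0, "dy": 0, "dz": 0, "spin": 0}]'

```text
time: 6.1
tcp_pos: [0.4657, 0.2443, 0.0087]
ee_rot: [0.616, 0.788, 0.0, 0.001]
ft_force: [-5.4, -5.9, 19.1]
grip_width: 0.0003
grasp_force: 8.4
```

Run:
```python
from h import *
cap('top'); save('top','top2',(200,140,320,260),5)
print((proj('top',[[.5017,.0758,.0379],[.484,.135,.05]])-[200,140])*5)
```

```text
[[414.11286809 331.99922841]
 [302.50882563 365.9768466 ]]
```

View pics/top2.png

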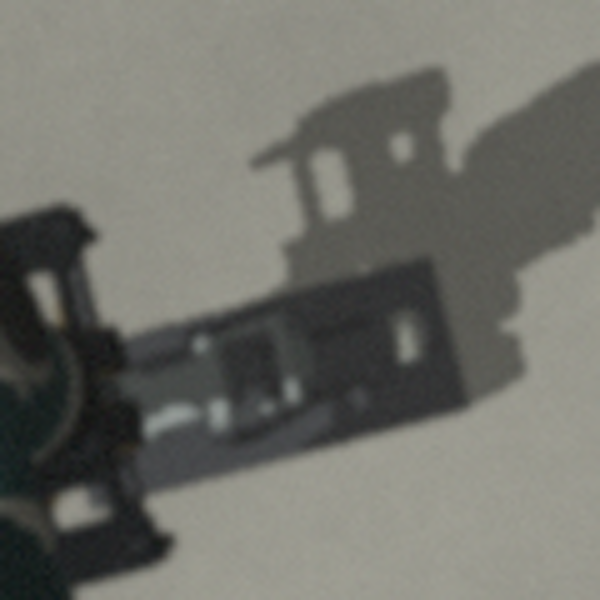

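The cell lies at (408,337), the chute end, within about 2 mm of the predicted rest point. Next I go up and over to the tongs.

Call:
apply_moves --deltas '[{"grip": 1, "dx": 0, "dy": 0, "dz": -10, "spin": 0}, {"grip": 1, "dx": 0, "dy": 0, "dz": -20, "spin": 0}, {"grip": 1, "dx": 0, "dy": 0, "dz": -35, "spin": 0}, {"grip": 0.5, "dx": 0, "dy": 0, "dz": -40, "spin": 0}, {"grip": 0, "dx": 0, "dy": 0, "dz": -40, "spin": -6.8}, {"grip": 0, "dx": 0, "dy": 0, "dz": -5, "spin": -6.8}, {"grip": 0, "dx": 0, "dy": 0, "dz": 0, "spin": -6.8}, {"grip": 0, "dx": 0, "dy": 0, "dz": 0, "spin": -6.8}]'

```text
time: 6.82
tcp_pos: [0.4653, 0.245, 0.1575]
ee_rot: [0.411, 0.912, 0.001, 0.001]
ft_force: [0.1, 0.5, -0.4]
grip_width: 0.0315
grasp_force: 0.0
```

Call:
apply_moves --deltas '[{"grip": 0, "dx": 0, "dy": 0, "dz": 0, "spin": -6.9}, {"grip": 0, "dx": 0, "dy": 0, "dz": 0, "spin": -6.9}, {"grip": 0, "dx": 0, "dy": 0, "dz": 0, "spin": -6.9}, {"grip": 0, "dx": 0, "dy": 0, "dz": 0, "spin": -6.9}, {"grip": 0, "dx": 0, "dy": 0, "dz": 0, "spin": -6.9}, {"grip": 0, "dx": -15.4, "dy": -32.8, "dz": 0, "spin": 0}, {"grip": 0, "dx": -15.4, "dy": -32.8, "dz": 0, "spin": 0}, {"grip": 0, "dx": -15.4, "dy": -32.8, "dz": 0, "spin": 0}]'

```text
time: 7.48
tcp_pos: [0.4844, 0.137, 0.1555]
ee_rot: [0.124, 0.992, -0.0, -0.0]
ft_force: [0.5, -0.4, -0.2]
grip_width: 0.0851
grasp_force: 0.0
```

Call:
apply_moves --deltas '[{"grip": 0, "dx": -15.4, "dy": -32.8, "dz": 0, "spin": 0}, {"grip": 0, "dx": -15.4, "dy": -32.8, "dz": 0, "spin": 0}, {"grip": 0, "dx": -15.4, "dy": -32.8, "dz": 0, "spin": 0}, {"grip": 0, "dx": -15.4, "dy": -32.8, "dz": 0, "spin": 0}, {"grip": 0, "dx": -15.4, "dy": -32.8, "dz": 0, "spin": 0}, {"grip": 0, "dx": -15.4, "dy": -32.8, "dz": 0, "spin": 0}, {"grip": 0, "dx": -15.4, "dy": -32.8, "dz": 0, "spin": 0}, {"grip": 0, "dx": -15.4, "dy": -32.8, "dz": 0, "spin": 0}]'

```text
time: 8.15
tcp_pos: [0.5385, -0.1488, 0.1556]
ee_rot: [0.125, 0.992, 0.0, -0.0]
ft_force: [0.4, -0.0, -0.1]
grip_width: 0.0881
grasp_force: 0.0
```

Call:
apply_moves --deltas '[{"grip": 0, "dx": -15.4, "dy": -32.8, "dz": 0, "spin": 0}, {"grip": 0, "dx": -15.4, "dy": -32.8, "dz": 10, "spin": 0}, {"grip": 0, "dx": -15.4, "dy": -32.8, "dz": 20, "spin": 0}, {"grip": 0, "dx": 0, "dy": 0, "dz": 30, "spin": 0}, {"grip": 0, "dx": 0, "dy": 0, "dz": 10, "spin": 0}, {"grip": 0, "dx": 0, "dy": 0, "dz": 0, "spin": 0}, {"grip": 0, "dx": 0, "dy": 0, "dz": 0, "spin": 0}]'

```text
time: 8.73
tcp_pos: [0.558, -0.2526, 0.0851]
ee_rot: [0.125, 0.992, 0.001, -0.001]
ft_force: [0.4, -0.2, 0.2]
grip_width: 0.088
grasp_force: 0.0
```

Run:
```python
from h import *
s=status.get_state();print(s['tcp_pos'],s['ee_rot'],s['grip_width'],s['q'].round(2))
cap('wrist'); save('wrist','wrist2',None,1.25); cap('top')
# cell position from top after gate closed
f=load('top');g=f['p'].mean(2)[190:225,265:300]; W=cloud('top')[190:225,265:300]
m=g>105; v,u=np.nonzero(m); print(len(u)); 
x=[.48463135,.14881739,.23005917];c,sn=np.cos(x[2]),np.sin(x[2])
for a,b,P in zip(u+265,v+190,W[m]): 
    l=(P[:2]-x[:2])@np.array([[c,-sn],[sn,c]])*1000
    if abs(l[0])<25 and -95<l[1]<-50: print(a,b,l.round(),round(P[2]*1000),end=';')
```

```text
[ 0.55797514 -0.25259949  0.08507562] [ 1.25044781e-01  9.92149775e-01  6.44091440e-04 -1.48709805e-03] 0.08804569165621139 [-0.47  0.25  1.86  0.    1.04 -1.79]
285
279 202 [ 14. -68.] 40;280 202 [ 13. -71.] 40;278 203 [ 12. -65.] 39;279 203 [ 11. -68.] 44;280 203 [ 10. -71.] 46;281 203 [ 10. -73.] 40;278 204 [  9. -64.] 44;279 204 [  8. -67.] 42;280 204 [  7. -70.] 47;281 204 [  7. -73.] 45;278 205 [  6. -64.] 43;279 205 [  5. -67.] 48;280 205 [  5. -69.] 45;281 205 [  4. -72.] 46;278 206 [  4. -63.] 40;279 206 [  3. -66.] 48;280 206 [  2. -68.] 44;281 206 [  1. -71.] 48;282 206 [  1. -74.] 43;278 207 [  3. -61.] 30;279 207 [  0. -65.] 45;280 207 [ -1. -68.] 46;281 207 [ -1. -70.] 43;282 207 [ -2. -73.] 46;279 208 [ -2. -64.] 41;280 208 [ -3. -67.] 46;281 208 [ -4. -70.] 47;282 208 [ -4. -72.] 42;279 209 [ -5. -64.] 43;280 209 [ -6. -66.] 43;281 209 [ -7. -70.] 48;282 209 [ -7. -71.] 41;279 210 [ -8. -63.] 45;280 210 [ -8. -66.] 43;281 210 [ -9. -69.] 47;282 210 [-10. -72.] 49;280 211 [-11. -65.] 43;281 211 [-12. -68.] 47;282 211 [-12. -71.] 46;
```

View pics/wrist2.png

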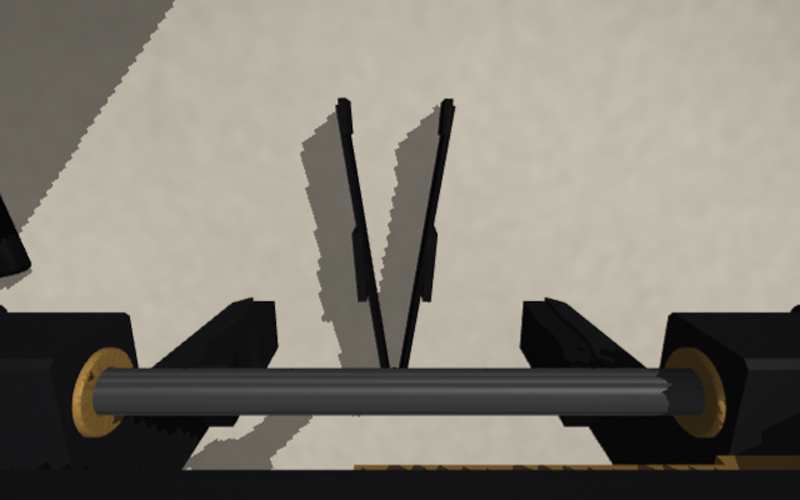

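Wrist view (1.25×): the open tongs stand centred ahead, tips at (343,100) and (448,100), finger rests at (360,265) and (430,265), fingers at (255,310) and (545,310). Next I measure the offset.

Run:
```python
from h import *
P={n:ray('wrist',np.array(q)/1.25,.026)[:2] for n,q in dict(t1=(343,98),t2=(448,99),ra1=(356,228),ra2=(434,230),rb1=(362,300),rb2=(428,300),h1=(387,368),h2=(404,368)).items()}
for n in P: print(n,P[n].round(4))
t=(P['t1']+P['t2'])/2; r=sum(P[k] for k in('ra1','ra2','rb1','rb2'))/4; h=(P['h1']+P['h2'])/2
d=t-h; yaw=np.arctan2(d[1],d[0]); print('yaw',np.degrees(yaw),'rest',r,'tip-89',t-.089*d/np.linalg.norm(d))
s=status.get_state(); from scipy.spatial.transform import Rotation as R
M=R.from_quat(s['ee_rot']).as_matrix(); print(M.round(3)); 
for g in (r,t-.089*d/np.linalg.norm(d)): print('tool delta mm',(M.T@np.r_[g-s['tcp_pos'][:2],0]*1000).round(1))
W=cloud('wrist')
for v in (236,240,243,246,250): print(v,[(W[v,u]*1000).round().tolist() for u in (205,212,425,432)])
```

```text
t1 [ 0.4697 -0.2599]
t2 [ 0.4833 -0.2083]
ra1 [ 0.5363 -0.2718]
ra2 [ 0.5479 -0.2306]
rb1 [ 0.5776 -0.2799]
rb2 [ 0.5869 -0.2432]
h1 [ 0.6231 -0.277 ]
h2 [ 0.6256 -0.2671]
yaw 165.60525114744004 rest [ 0.56218184 -0.25637692] tip-89 [ 0.56269861 -0.2562239 ]
[[-0.969  0.247  0.002]
 [ 0.247  0.969 -0.001]
 [-0.002 -0.    -1.   ]]
tool delta mm [-2.9 -2.6  0. ]
tool delta mm [-3.4 -2.3  0. ]
236 [[567.0, -349.0, -1.0], [569.0, -344.0, -1.0], [611.0, -179.0, -1.0], [611.0, -174.0, 0.0]]
240 [[570.0, -350.0, 0.0], [572.0, -344.0, -0.0], [613.0, -180.0, 1.0], [615.0, -175.0, 0.0]]
243 [[537.0, -299.0, 118.0], [538.0, -296.0, 119.0], [561.0, -206.0, 117.0], [562.0, -203.0, 119.0]]
246 [[537.0, -298.0, 122.0], [538.0, -295.0, 123.0], [561.0, -207.0, 122.0], [561.0, -204.0, 122.0]]
250 [[537.0, -297.0, 127.0], [538.0, -294.0, 126.0], [560.0, -209.0, 127.0], [561.0, -206.0, 126.0]]
```

Call:
apply_moves --deltas '[{"grip": 0, "dx": -3, "dy": -2.5, "dz": 20, "spin": 0}, {"grip": 0, "dx": 0, "dy": 0, "dz": 25, "spin": 0}, {"grip": 0, "dx": 0, "dy": 0, "dz": 25, "spin": 0}, {"grip": 0, "dx": 0, "dy": 0, "dz": 20, "spin": 0}, {"grip": 0, "dx": 0, "dy": 0, "dz": 10, "spin": 0}, {"grip": 0, "dx": 0, "dy": 0, "dz": 5, "spin": 0}, {"grip": 0, "dx": 0, "dy": 0, "dz": 0, "spin": 0}]'

```text
time: 9.42
tcp_pos: [0.5617, -0.2565, -0.0185]
ee_rot: [0.125, 0.992, -0.0, 0.0]
ft_force: [-0.4, 0.8, 0.7]
grip_width: 0.088
grasp_force: 0.0
```

Call:
apply_moves --deltas '[{"grip": 0, "dx": 0, "dy": 0, "dz": 3, "spin": 0}, {"grip": 0, "dx": 0, "dy": 0, "dz": 2, "spin": 0}, {"grip": 0, "dx": 0, "dy": 0, "dz": 2, "spin": 0}, {"grip": 0, "dx": 0, "dy": 0, "dz": 0, "spin": 0}]'

```text
time: 9.75
tcp_pos: [0.5618, -0.2572, -0.0252]
ee_rot: [0.125, 0.992, -0.0, 0.001]
ft_force: [0.4, -0.1, 0.1]
grip_width: 0.0885
grasp_force: 0.0
```

Call:
apply_moves --deltas '[{"grip": 0, "dx": 0, "dy": 0, "dz": 2, "spin": 0}, {"grip": 0, "dx": 0, "dy": 0, "dz": 2, "spin": 0}, {"grip": 0.3, "dx": 0, "dy": 0, "dz": 0, "spin": 0}, {"grip": 0.45, "dx": 0, "dy": 0, "dz": 0, "spin": 0}, {"grip": 0.53, "dx": 0, "dy": 0, "dz": 0, "spin": 0}, {"grip": 0.535, "dx": 0, "dy": 0, "dz": 0, "spin": 0}, {"grip": 0.535, "dx": 0, "dy": 0, "dz": 0, "spin": 0}, {"grip": 0.535, "dx": 0, "dy": 0, "dz": 0, "spin": 0}]' --grip_force 20

```text
time: 10.42
tcp_pos: [0.5614, -0.257, -0.0297]
ee_rot: [0.125, 0.992, -0.0, 0.0]
ft_force: [-0.3, -0.2, -0.5]
grip_width: 0.0502
grasp_force: 0.0
```

Call:
apply_moves --deltas '[{"grip": 0.535, "dx": 0, "dy": 0, "dz": 0, "spin": 0}, {"grip": 0.535, "dx": 0, "dy": 0, "dz": 0, "spin": 0}]'

```text
time: 10.58
tcp_pos: [0.5614, -0.257, -0.0297]
ee_rot: [0.125, 0.992, 0.0, 0.0]
ft_force: [-0.2, 0.2, 0.7]
grip_width: 0.0411
grasp_force: 5.1
```

Call:
apply_moves --deltas '[{"grip": 0.535, "dx": 0, "dy": 0, "dz": -5, "spin": 0}, {"grip": 0.535, "dx": 0, "dy": 0, "dz": -10, "spin": 0}, {"grip": 0.535, "dx": 0, "dy": 0, "dz": -20, "spin": 0}, {"grip": 0.535, "dx": 0, "dy": 0, "dz": -25, "spin": 0}, {"grip": 0.535, "dx": 0, "dy": 0, "dz": -25, "spin": 0}, {"grip": 0.535, "dx": 0, "dy": 0, "dz": -25, "spin": 0}, {"grip": 0.535, "dx": 0, "dy": 0, "dz": -25, "spin": 0}, {"grip": 0.535, "dx": 0, "dy": 0, "dz": -15, "spin": 0}]'

```text
time: 11.25
tcp_pos: [0.5629, -0.2577, 0.1246]
ee_rot: [0.125, 0.992, -0.001, 0.002]
ft_force: [0.1, -0.5, -0.8]
grip_width: 0.0409
grasp_force: 4.8
```

Call:
apply_moves --deltas '[{"grip": 0.535, "dx": 0, "dy": 0, "dz": 0, "spin": 3}, {"grip": 0.535, "dx": 0, "dy": 0, "dz": 0, "spin": 5}, {"grip": 0.535, "dx": 0, "dy": 0, "dz": 0, "spin": 6}, {"grip": 0.535, "dx": 0, "dy": 0, "dz": 0, "spin": 6}, {"grip": 0.535, "dx": 0, "dy": 0, "dz": 0, "spin": 6}, {"grip": 0.535, "dx": 0, "dy": 0, "dz": 0, "spin": 6}, {"grip": 0.535, "dx": 0, "dy": 0, "dz": 0, "spin": 6}, {"grip": 0.535, "dx": 0, "dy": 0, "dz": 0, "spin": 6}]'

```text
time: 11.92
tcp_pos: [0.5614, -0.257, 0.1212]
ee_rot: [0.49, 0.872, 0.0, 0.0]
ft_force: [1.2, -0.8, -0.8]
grip_width: 0.0413
grasp_force: 4.8
```

Call:
apply_moves --deltas '[{"grip": 0.535, "dx": 0, "dy": 0, "dz": 0, "spin": 6}, {"grip": 0.535, "dx": 0, "dy": 0, "dz": 0, "spin": 6}, {"grip": 0.535, "dx": 0, "dy": 0, "dz": 0, "spin": 4}, {"grip": 0.535, "dx": 0, "dy": 0, "dz": 0, "spin": 2.5}, {"grip": 0.535, "dx": 14, "dy": 1, "dz": 0, "spin": 0}, {"grip": 0.535, "dx": 25, "dy": 2, "dz": 0, "spin": 0}, {"grip": 0.535, "dx": 30, "dy": 2, "dz": 0, "spin": 0}, {"grip": 0.535, "dx": 30, "dy": 2, "dz": 0, "spin": 0}]'

```text
time: 12.58
tcp_pos: [0.5452, -0.1575, 0.1207]
ee_rot: [0.622, 0.783, 0.0, 0.0]
ft_force: [0.5, 0.1, -1.5]
grip_width: 0.0409
grasp_force: 4.8
```

Call:
apply_moves --deltas '[{"grip": 0.535, "dx": 30, "dy": 2, "dz": 0, "spin": 0}, {"grip": 0.535, "dx": 30, "dy": 2, "dz": 0, "spin": 0}, {"grip": 0.535, "dx": 30, "dy": 2, "dz": 0, "spin": 0}, {"grip": 0.535, "dx": 30, "dy": 2, "dz": 10, "spin": 0}, {"grip": 0.535, "dx": 25, "dy": 2, "dz": 15, "spin": 0}, {"grip": 0.535, "dx": 15, "dy": 1, "dz": 15, "spin": 0}, {"grip": 0.535, "dx": 0, "dy": 0, "dz": 10, "spin": 0}, {"grip": 0.535, "dx": 0, "dy": 0, "dz": 0, "spin": 0}]'

```text
time: 13.25
tcp_pos: [0.5176, 0.0006, 0.0683]
ee_rot: [0.62, 0.784, -0.001, -0.002]
ft_force: [-0.4, 0.5, -1.9]
grip_width: 0.0409
grasp_force: 4.8
```

Run:
```python
from h import *
s=status.get_state();print(s['tcp_pos'],s['ee_rot'],s['grip_width'],s['grasp_force'])
cap('wrist'); save('wrist','wrist3',None,1.25)
```

```text
[0.51759509 0.00060448 0.06825841] [ 0.62046536  0.78423112 -0.00127846 -0.00162741] 0.04090357263321601 4.8382187573918145
```

View pics/wrist3.png

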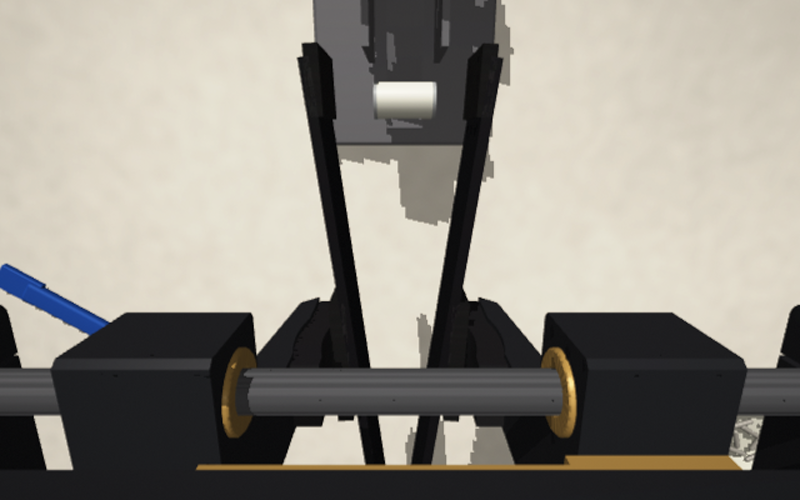

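The cell (373–437, 82–120) lies white on the tongue between the jaws, whose tips are at (315,45) and (485,45) but higher up. I'll compute their positions.

Run:
```python
from h import *
from scipy.spatial.transform import Rotation as R
s=status.get_state();M=R.from_quat(s['ee_rot']).as_matrix();t=s['tcp_pos']
W=cloud('wrist'); f=load('wrist')
L=(W-t)@M*1000   # tool frame mm
g=f['p'].mean(2)
# cell: sphere of pixels
box=(slice(62,100),slice(292,356)); w=W[box].reshape(-1,3); gg=g[box].ravel()
m=(w[:,2]>.033)&(w[:,2]<.06)&(gg>120); c=w[m]; l=L[box].reshape(-1,3)[m]; print('cell n',m.sum(),'tool x',np.percentile(l[:,0],[2,50,98]).round(1),'y',np.percentile(l[:,1],[2,50,98]).round(1),'ztop',np.percentile(c[:,2],98))
for q in ((373,100),(437,100),(405,100)):
    P=ray('wrist',np.array(q)/1.25,.042);print('cell ray tool',((P-t)@M*1000).round(1))
cc=cv2.PCACompute(c[:,:2].astype(np.float32),None);print('axis yaw',np.degrees(np.arctan2(cc[1][0][1],cc[1][0][0])),'tool y yaw',np.degrees(np.arctan2(M[1,1],M[0,1])))
# jaws
for nm,a,b in(('L',232,275),('R',368,410)):
    l=L[30:100,a:b].reshape(-1,3); m=(l[:,2]<-20)&(l[:,2]>-80)&(l[:,0]>50); l=l[m]
    print(nm,'x',np.percentile(l[:,0],[1,50,99]).round(1),'y',np.percentile(l[:,1],[1,50,99]).round(1),'z',np.percentile(l[:,2],[1,50,99]).round(1))
    for x in range(50,100,6):
        k=l[abs(l[:,0]-x)<3]
        if len(k): print(x,k[:,1].min().round(1),k[:,1].max().round(1),k[:,2].min().round(1),k[:,2].max().round(1))
```

```text
cell n 1075 tool x [77.  82.5 88.2] y [-11.6   0.9  13.9] ztop 0.046066576799088585
cell ray tool [ 80.7 -12.6  27.5]
cell ray tool [80.8 15.5 27.5]
cell ray tool [80.8  1.4 27.5]
axis yaw 13.624545 tool y yaw 13.222896925842676
L x [69.3 79.4 88.6] y [-27.  -22.7 -21.4] z [-55.7 -53.7 -29.2]
68 -25.8 -21.4 -55.6 -28.2
74 -26.5 -21.2 -55.8 -28.7
80 -27.0 -21.5 -56.1 -28.2
86 -27.5 -21.8 -56.2 -28.1
R x [69.4 79.4 88.6] y [19.1 20.4 24.6] z [-55.5 -53.5 -29.1]
68 19.0 23.3 -56.3 -26.9
74 18.9 24.3 -56.4 -27.6
80 19.3 25.0 -55.8 -27.4
86 19.4 25.5 -55.7 -28.5
```

Call:
apply_moves --deltas '[{"grip": 0.535, "dx": 1.5, "dy": 2.3, "dz": 0, "spin": 0}, {"grip": 0.535, "dx": 0, "dy": 0, "dz": 10, "spin": 0}, {"grip": 0.535, "dx": 0, "dy": 0, "dz": 12, "spin": 0}, {"grip": 0.535, "dx": 0, "dy": 0, "dz": 10, "spin": 0}, {"grip": 0.535, "dx": 0, "dy": 0, "dz": 8, "spin": 0}, {"grip": 0.535, "dx": 0, "dy": 0, "dz": 5, "spin": 0}, {"grip": 0.535, "dx": 0, "dy": 0, "dz": 0, "spin": 0}]'

```text
time: 13.88
tcp_pos: [0.5204, 0.0012, 0.0231]
ee_rot: [0.622, 0.783, -0.001, -0.001]
ft_force: [-0.7, 0.1, -0.8]
grip_width: 0.0411
grasp_force: 4.8
```

Run:
```python
from h import *
from scipy.spatial.transform import Rotation as R
s=status.get_state();M=R.from_quat(s['ee_rot']).as_matrix();t=s['tcp_pos'];print(t,s['ft_force'])
cap('wrist');W=cloud('wrist');f=load('wrist');L=(W-t)@M*1000;g=f['p'].mean(2)
w=W[20:140,270:370].reshape(-1,3);l=L[20:140,270:370].reshape(-1,3);gg=g[20:140,270:370].ravel()
m=(w[:,2]>.03)&(w[:,2]<.06)&(gg>120)&(abs(l[:,0]-80)<15);l=l[m];print('cell',m.sum(),np.percentile(l[:,0],[1,50,99]).round(1),np.percentile(l[:,1],[1,50,99]).round(1),np.percentile(w[m,2],98))
top=l[l[:,2]<np.percentile(l[:,2],15)];print('crown x',top[:,0].mean())
for sg in(-1,1):
    k=L[(L[:,:,2]<-51)&(L[:,:,2]>-60)&(L[:,:,0]>72)&(L[:,:,0]<92)&(sg*L[:,:,1]>12)&(sg*L[:,:,1]<35)];print(len(k),np.percentile(k,[1,50,99],axis=0).round(1).tolist())
save('wrist','wrist4',None,1.25)
```

```text
[0.5204232  0.00115859 0.02313791] [-0.69751224  0.05582889 -0.75003684]
cell 1885 [75.6 81.4 88.7] [-14.5  -1.   12.1] 0.04605565394347959
crown x 80.09795178300708
878 [[72.1, -26.1, -56.9], [80.0, -22.9, -55.2], [87.6, -20.6, -51.2]]
877 [[72.1, 20.3, -56.9], [79.9, 22.7, -55.2], [87.5, 25.9, -51.4]]
```

View pics/wrist4.png

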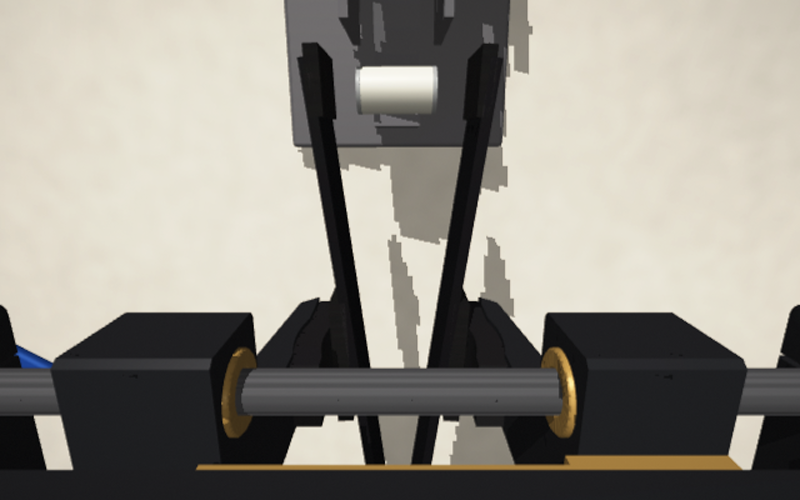

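The cell now lies between the jaws at (396,90), about 1 mm to the left of centre. I make a small correction and go down.

Call:
apply_moves --deltas '[{"grip": 0.535, "dx": 1, "dy": -1, "dz": 3, "spin": 0}, {"grip": 0.535, "dx": 0, "dy": 0, "dz": 6, "spin": 0}, {"grip": 0.535, "dx": 0, "dy": 0, "dz": 6, "spin": 0}, {"grip": 0.535, "dx": 0, "dy": 0, "dz": 5, "spin": 0}, {"grip": 0.535, "dx": 0, "dy": 0, "dz": 4, "spin": 0}, {"grip": 0.535, "dx": 0, "dy": 0, "dz": 3, "spin": 0}, {"grip": 0.535, "dx": 0, "dy": 0, "dz": 0, "spin": 0}]'

```text
time: 14.52
tcp_pos: [0.5202, 0.0021, -0.0027]
ee_rot: [0.622, 0.783, -0.0, -0.001]
ft_force: [-0.4, 0.5, -1.1]
grip_width: 0.0414
grasp_force: 4.8
```

Run:
```python
from h import *
from scipy.spatial.transform import Rotation as R
s=status.get_state();M=R.from_quat(s['ee_rot']).as_matrix();t=s['tcp_pos'];print(t,s['ft_force'])
cap('wrist');W=cloud('wrist');f=load('wrist');L=(W-t)@M*1000;g=f['p'].mean(2)
w=W[20:140,270:370].reshape(-1,3);l=L[20:140,270:370].reshape(-1,3);gg=g[20:140,270:370].ravel()
m=(w[:,2]>.03)&(w[:,2]<.06)&(gg>120)&(abs(l[:,0]-80)<15)&(abs(l[:,1])<17);l=l[m];print('cell',m.sum(),np.percentile(l[:,0],[1,50,99]).round(1),np.percentile(l[:,1],[1,50,99]).round(1),np.percentile(w[m,2],98))
for sg in(-1,1):
    k=L[(L[:,:,2]<-51)&(L[:,:,2]>-60)&(L[:,:,0]>72)&(L[:,:,0]<92)&(sg*L[:,:,1]>12)&(sg*L[:,:,1]<35)];print(len(k),np.percentile(k,[1,50,99],axis=0).round(1).tolist())
```

```text
[ 0.52015556  0.00212284 -0.00268957] [-0.44154381  0.46011354 -1.14107872]
cell 2767 [74.3 80.1 87.9] [-14.4  -1.3  12.1] 0.04611482901681123
880 [[72.1, -26.0, -56.8], [80.1, -22.8, -55.2], [87.6, -20.6, -51.3]]
872 [[72.1, 20.3, -56.8], [80.0, 22.7, -55.3], [87.5, 25.9, -51.3]]
```

Call:
apply_moves --deltas '[{"grip": 0.535, "dx": 0.5, "dy": -1.1, "dz": 2, "spin": 0}, {"grip": 0.535, "dx": 0, "dy": 0, "dz": 0, "spin": 0}, {"grip": 0.57, "dx": 0, "dy": 0, "dz": 0, "spin": 0}, {"grip": 0.6, "dx": 0, "dy": 0, "dz": 0, "spin": 0}, {"grip": 0.62, "dx": 0, "dy": 0, "dz": 0, "spin": 0}, {"grip": 0.63, "dx": 0, "dy": 0, "dz": 0, "spin": 0}, {"grip": 0.65, "dx": 0, "dy": 0, "dz": 0, "spin": 0}, {"grip": 0.7, "dx": 0, "dy": 0, "dz": 0, "spin": 0}]' --grip_force 40

```text
time: 15.23
tcp_pos: [0.5199, 0.0023, -0.0036]
ee_rot: [0.622, 0.783, 0.0, 0.0]
ft_force: [0.7, 0.1, -0.2]
grip_width: 0.0326
grasp_force: 40.0
```

Call:
apply_moves --deltas '[{"grip": 0.8, "dx": 0, "dy": 0, "dz": 0, "spin": 0}, {"grip": 0.8, "dx": 0, "dy": 0, "dz": 0, "spin": 0}, {"grip": 0.8, "dx": 0, "dy": 0, "dz": 0, "spin": 0}, {"grip": 0.8, "dx": 0, "dy": 0, "dz": 0, "spin": 0}]'

```text
time: 15.57
tcp_pos: [0.5199, 0.0023, -0.0037]
ee_rot: [0.622, 0.783, 0.0, 0.0]
ft_force: [0.7, -0.4, -0.0]
grip_width: 0.0328
grasp_force: 40.0
```

Run:
```python
from h import *
s=status.get_state();print(s['tcp_pos'],s['ft_force'])
cap('wrist'); save('wrist','wrist5',(200,0,440,260),2.2)
```

```text
[ 0.51986324  0.00230131 -0.00369183] [ 0.69552526 -0.38755641 -0.02899101]
```

View pics/wrist5.png

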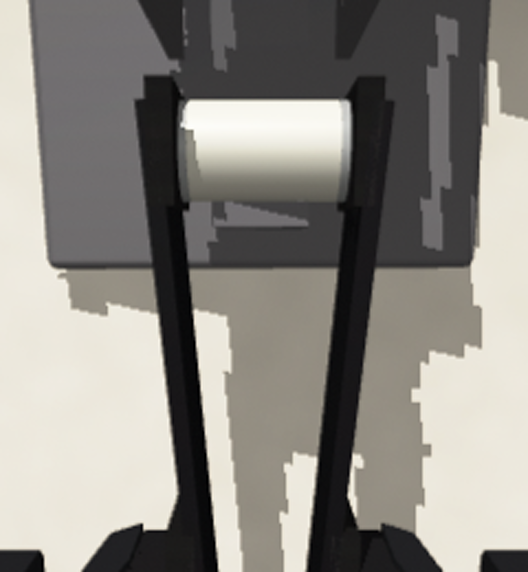

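The jaws are shut on the cell's two ends (180–355, 98–200), and the 32.8 mm width matches the 33 mm expected. Next I lift 13 cm.

Call:
apply_moves --deltas '[{"grip": 0.8, "dx": 0, "dy": 0, "dz": -3, "spin": 0}, {"grip": 0.8, "dx": 0, "dy": 0, "dz": -6, "spin": 0}, {"grip": 0.8, "dx": 0, "dy": 0, "dz": -10, "spin": 0}, {"grip": 0.8, "dx": 0, "dy": 0, "dz": -14, "spin": 0}, {"grip": 0.8, "dx": 0, "dy": 0, "dz": -18, "spin": 0}, {"grip": 0.8, "dx": 0, "dy": 0, "dz": -20, "spin": 0}, {"grip": 0.8, "dx": 0, "dy": 0, "dz": -20, "spin": 0}, {"grip": 0.8, "dx": 0, "dy": 0, "dz": -18, "spin": 0}]'

```text
time: 16.28
tcp_pos: [0.5201, 0.0023, 0.1075]
ee_rot: [0.622, 0.783, 0.0, 0.001]
ft_force: [0.5, -0.2, -0.9]
grip_width: 0.0329
grasp_force: 40.0
```

Call:
apply_moves --deltas '[{"grip": 0.8, "dx": 0, "dy": 0, "dz": -14, "spin": 0}, {"grip": 0.8, "dx": 0, "dy": 0, "dz": -8, "spin": 0}, {"grip": 0.8, "dx": 0, "dy": 0, "dz": -4, "spin": 0}, {"grip": 0.8, "dx": 0, "dy": 0, "dz": 0, "spin": 0}, {"grip": 0.8, "dx": 0, "dy": 0, "dz": 0, "spin": 0}, {"grip": 0.8, "dx": 0, "dy": 0, "dz": 0, "spin": 0}, {"grip": 0.8, "dx": 0, "dy": 0, "dz": 0, "spin": 0}, {"grip": 0.8, "dx": 0, "dy": 0, "dz": 0, "spin": 0}]'

```text
time: 16.95
tcp_pos: [0.519, 0.0024, 0.1301]
ee_rot: [0.622, 0.783, -0.001, -0.001]
ft_force: [-0.5, 0.1, -1.5]
grip_width: 0.0328
grasp_force: 40.0
```

Run:
```python
from h import *
s=status.get_state();print(s['tcp_pos'],s['ft_force'],abs(s['dq']).max())
cap('wrist'); save('wrist','wrist6',None,1.25); W=cloud('wrist');f=load('wrist'); g=f['p'].mean(2)[40:95,285:350]; print('cell z',np.nanpercentile(W[40:95,285:350,2][g>150],[50,95]))
```

```text
[0.5189518  0.00236504 0.13011224] [-0.45050102  0.12105097 -1.52518827] 0.005759528908725674
cell z [0.17815064 0.17951416]
```

View pics/wrist6.png

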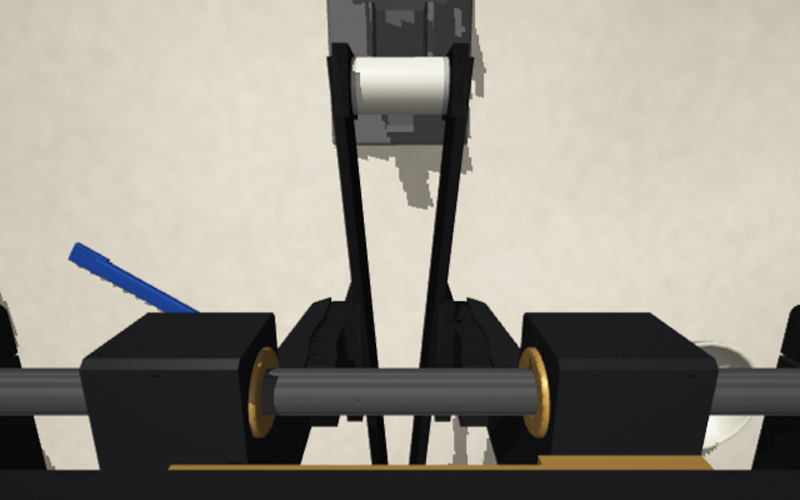

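The cell is held in the jaws at (402,85). Its top is at 0.179 m, compared with 0.046 m at rest, so it has risen about 13 cm and is steady.

```bash
python3 -c "
from cell import workorder; print(workorder.finish_job())"
```

```text
the job is handed in; nothing more can be done
None
```

I handed the job in at about 17 s: the pedal was pressed to its stop, the cell rolled out, and the gripper still holds the tongs steady with the cell in their jaws, about 13 cm above where it lay.

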